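Press a rocking gate lever to let the spice jar out of a storage rack

TASK

The wooden rack on the worktop has two sloping lanes, each shut by a gate on a rocking lever: one lane holds a glass spice jar, the other a metal tin. With the fingertips press down the paddle of the lever that belongs to the jar's lane until its gate lifts and the jar rolls down by itself to the front stop, then let the paddle come back up so that the gate is shut again. Do not grasp, touch or lift the jar, leave the tin and its lever alone, and do not disturb the other things.

Things in the scene. Friction and masses are not known exactly. Their poses are not given: they have to be found in the camera images.
- rack: Light wooden rack with two lanes, 196 mm (x) x 202 mm (y), fixed to the worktop. Origin: centre of its underside; x to its rear, y to its left lane; turned at most 0.25 rad. Lanes 92 mm wide, centred at y = +-49 mm; floor slopes down 10 degrees to the front (-x), where a 45 mm high stop has its inner face at x = -95 mm. Walls up to 75 mm; pivot cheeks at x = +60 mm reach 112 mm up.
- lever_left (a joint): Rocking lever of the left lane (+y); pivot along y at rack x = +60 mm, 100 mm up. 0 = gate shut, grows as the paddle goes down, 0.46 rad = hard stop. The gate, a U of 8 mm rod 68 mm wide, hangs in the lane 80 mm in front of the pivot, 14 mm above the floor; only above 0.35 rad does it surely clear the goods: press close to the stop. A spring returns it to 0; it takes 3 N at first, 7 N at the stop.
- lever_right (a joint): Rocking lever of the right lane (rack -y), mirror image of lever_left: same size, values and spring.
- paddle_left: Paddle of the left lever: flat steel plate 40 mm (x) x 46 mm (y) x 6 mm with three small ribs across, at the rear end of the lever, outside the rack's left wall, with free space beneath. Origin: centre of the plate. It slopes up to the rear by 14 degrees when the lever is at 0 and moves with the lever.
- paddle_right: Paddle of the right lever, outside the rack's right wall: same plate, mirror image.
- press_left (a point): Centre of the upper face of the left paddle, where to press. With the lever at 0 it is 134 mm behind and 131 mm left (+y) of the rack's origin, 121 mm above the worktop; it moves 36 mm straight down (within 8 mm along x) to the hard stop.
- press_right (a point): Centre of the upper face of the right paddle: the same, 131 mm to the right (-y) of the rack's origin.
- jar: Glass spice jar with brown filling, narrow neck and dark steel cap, 40 mm in diameter, 86 mm long, 0.15 kg, lying across the left or right lane behind the gate (rack x about +5 mm). Origin: on its axis at mid length; y along the axis (cap at +y); it turns about y as it rolls. At the front stop its axis is at rack x = -75 mm, 42 mm above the worktop.
- tin: Plain metal tin, a ridged cylinder 48 mm in diameter and 84 mm long, about 0.22 kg, lying across the other lane behind its gate. Origin: on its axis at mid length; y along its axis. It stays there.
- salt_shaker: Bystander: salt shaker 44 mm in diameter, 90 mm high, beside the left wall of the rack. Origin: centre of its underside.
- pinch_pot: Bystander: small dark pot 50 mm in diameter, 29 mm high, beside the left wall of the rack. Origin: centre of its underside.
- lemon: Bystander: lemon 71 x 53 x 51 mm, beside the right wall of the rack. Origin: centre of its underside.
There are look-alikes about, which are no part of the job. Leave any purple look-alike of the jar alone.

How it is judged:
By the outcome, as a careful person would: the job done as asked, in the order asked, and still so for the second after the job is handed in, with the robot touching nothing.
It also fails if it takes over 32 s, if anything falls off the work surface, if the arm or the gripper's body presses on something with over 40 N, if the wrist force passes 120 N, or if a joint passes its speed limit or range.

ROBOT

A 7-joint arm with a two-finger parallel gripper is mounted at the origin on the work surface; the furniture and walls round the work are solid. World frame = base frame: x ahead of the robot, y to its left, z up, the work surface at z = 0. Lengths are in m, angles in rad, forces in N, time in s.
With the tool pointing down it reaches from about 0.4 to 0.85 m from the base axis. Payload 10.4 kg.
Tool frame: the origin (TCP) lies midway between the tips of the shut fingers; the grasp point (between the pads) lies 19 mm behind it; z points along the fingers, y is the direction in which the jaws open and shut (so a half turn about z gives the same grasp; the last joint's range is limited). The gripper opens to 85 mm and grips with 20 to 120 N. Pads are 22 mm wide; open, the fingers measure 114 mm over their backs; the gripper's body (76 mm by 85 mm) begins 54 mm behind the grasp point. The pads swing forward as they close: fully open they stand 13 mm farther back than shut.
Start: joints at [-1.246, 0.332, -0.065, 1.46, 0.022, 1.35, -0.088], TCP at [0.213, 0.588, 0.231] pointing down, gripper open.
Joint ranges: [-2.6, 2.6], [-0.5, 2.12], [-1.47, 1.34], [0.16, 2.42], [-1.27, 4.41], [0.06, 2.06], [-2.6, 2.6]. Speed limits (rad/s): [2.22, 2.22, 2.79, 2.79, 3.14, 3.14, 3.14].

INTERFACE

Orientations are given as a unit quaternion [x, y, z, w].
In Python, from workcell import manip, viewer gives the robot as it stands.
- The arm moves only by the tool move_arm, never from a script. Its argument "deltas" is a list of rows, each a list of 7 numbers: the shift along the tool's x, y, z in m, then the turn, a rotation vector about the tool's x, y, z in degrees, then the opening, from -1 (shut) to 1 (fully open). In form: [[dx, dy, dz, wx, wy, wz, gripper], ...]. A call has 1 to 10 rows; each row shifts and turns the commanded pose from where the row before left it, along the tool's axes as they then stand; what a row does not reach is not made up. A row lasts 1/8 s, in which the tool goes at most 62.5 mm and 10.7 degrees, less where a joint would pass 70% of its speed; a pose out of reach is approached as far as the arm can. A call with a gripper value outside its range is refused whole. The fingers move at their own pace and stop on an object; "force" is the grip in N (left out, the last holds). Time passes only in rows, so rows that do not move let the fingers close. It gives the time, the measured TCP pose, the force and the opening at its end, in the units of the state.
- manip.get_obs(): the state, without advancing time (a new reading comes with each control period).
- viewer.camera(name): name is "scene" or "top"; returns (picture, depth): 420x560x3 uint8, red, green, blue; 420x560 float32, m along the optical axis (not along the pixel's ray), 0 where there is no reading.
- viewer.calibration(name): a dict with "fx", "fy", "cx", "cy" (pixels), "R" (3x3) and "t" (3): a world point X has camera coordinates R X + t. Camera axes: x right, y down, z forward; pixel columns grow to the right and rows downward; lengths in m; the calibration is good to about 2 mm. A picture is of the moment at which its call begins. calibration takes no time and is no camera call.
- manip.hand_in(): hands the job in, once; it reports no verdict.
The state is a dict: "clock": time; "joint_pos": joint angles; "joint_velocities": joint speeds; "tau": joint torques, N m; "position": TCP position; "ee_rot": TCP orientation; "ft_force": force on the tool from outside, world axes, zero at the start; "torque": the same for the moment, N m; "grip_width": opening from 0.0 (shut) to 1.0 (fully open).
Only numpy, scipy, OpenCV 4.12 (cv2) and the standard library are available. Lean on these libraries where they do the work, as an engineer would, in place of code of your own. Each camera call takes 0.05 s, during which the arm holds its last target.

## Working session

There is one attempt and no reset: what is moved stays moved. The work goes in short steps, Python scripts to look and compute and a tool call to move; the robot and the scene stay as the last step left them, time stands still between calls to the robot, and variables do not carry over. Pictures are saved under pics/ and viewed, and the job is handed in when it is done.

Besides the shell and the picture viewer there is one more tool, called after ">>>" in YAML: its name, and indented under it one key for each argument. move_arm: Moves the arm, as the interface text tells. Its arguments: {"type":"object","properties":{"deltas":{"type":"array"},"force":{"type":"number"}},"required":["deltas"]}

```bash
mkdir -p pics
cat > h.py <<'E'
import numpy as np,cv2
from workcell import manip,viewer
def snap(n,f):
    im,d=viewer.camera(n); np.savez('pics/'+f+'.npz',im=im,d=d); cv2.imwrite('pics/'+f+'.png',im[:,:,::-1]); return im,d
def w(n,d,u,v):
    c=viewer.calibration(n); z=d[v,u]
    p=np.array([(u-c['cx'])/c['fx']*z,(v-c['cy'])/c['fy']*z,z])
    return c['R'].T@(p-c['t'])
def crop(f,x0,y0,x1,y1,s):
    im=cv2.imread('pics/'+f+'.png')[y0:y1,x0:x1]; cv2.imwrite('pics/'+f+'_c%d_%d.png'%(x0,y0),cv2.resize(im,None,fx=s,fy=s,interpolation=cv2.INTER_CUBIC))
E
python3 - <<'E'
from h import *
o=manip.get_obs();print(o)
snap('top','t0');snap('scene','s0')
E
```

```text
{'clock': 0.0, 'joint_pos': array([-1.24561231,  0.33285503, -0.06467914,  1.46096229,  0.0216043 ,
        1.34991596, -0.08849991]), 'joint_velocities': array([-0.00223848, -0.00020384,  0.00131005, -0.0011183 , -0.00019238,
        0.0017511 ,  0.00079688]), 'tau': array([-1.48121940e-04, -6.25425768e+01,  4.92014852e-02, -3.91615891e+01,
        1.62466429e-02,  9.62122431e-03,  1.85926018e-05]), 'position': array([0.21289596, 0.58720792, 0.23051639]), 'ee_rot': array([ 1.73015564e-01,  9.84918825e-01, -7.17505297e-04, -8.54000288e-05]), 'ft_force': array([-0.13784088,  0.14727741, -0.24912559]), 'torque': array([ 0.02245196, -0.05300875, -0.02470567]), 'grip_width': 0.9998121035326215}
```

View pics/t0.png

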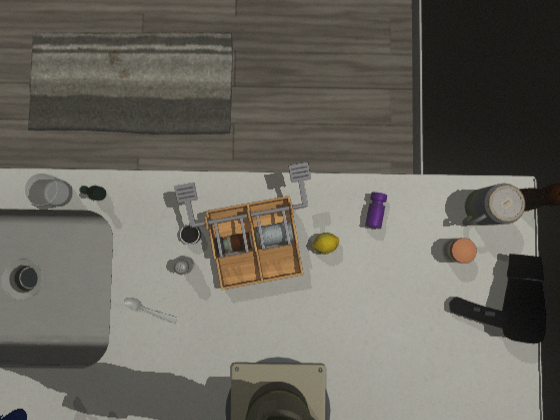

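View pics/s0.png

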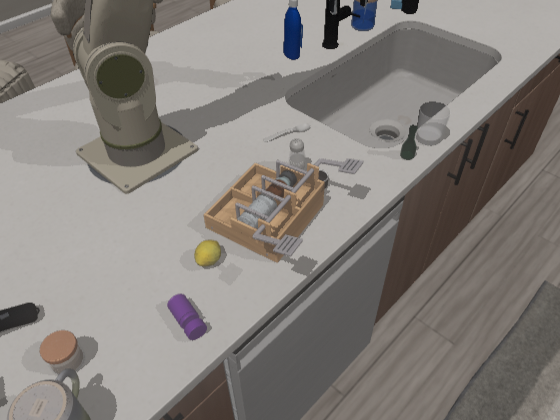

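Run:
```python
from h import *
for n in ('top','scene'):
    c=viewer.calibration(n); print(n,c['fx'],c['R'].round(3).tolist(),(-c['R'].T@c['t']).round(3))
crop('t0',150,150,330,300,4.4);crop('s0',190,120,380,270,4)
```

```text
top 420.9520253372027 [[0.014, -1.0, 0.009], [-0.998, -0.015, -0.065], [0.065, -0.008, -0.998]] [0.421 0.018 1.066]
scene 500.86148239470054 [[0.725, 0.689, -0.016], [0.494, -0.536, -0.685], [-0.48, 0.489, -0.728]] [ 0.98  -0.483  0.838]
```

View pics/t0_c150_150.png

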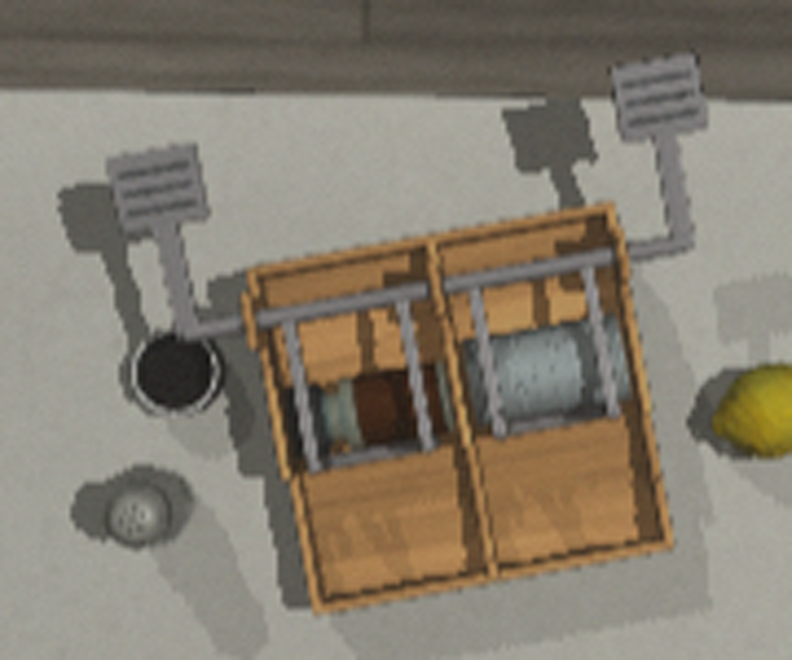

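View pics/s0_c190_120.png

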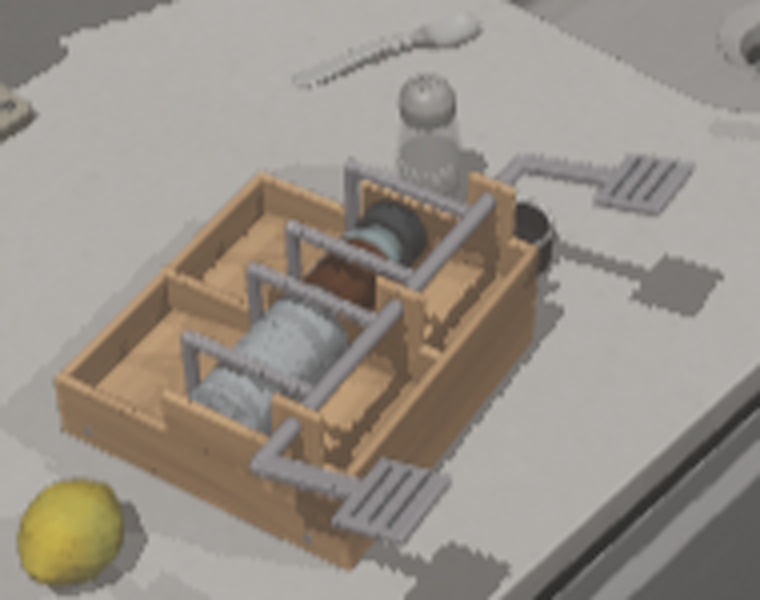

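Run:
```python
from h import *
D=np.load('pics/t0.npz')['d'];S=np.load('pics/s0.npz')['d']
for u,v in [(186,193),(185,189),(187,197),(190,193),(182,193),(178,189)]: print('top',u,v,w('top',D,u,v).round(4))
for u,v in [(351,166),(353,163),(347,168)]: print('sc',u,v,w('scene',S,u,v).round(4))
# rack corners
for q in [(258,278),(610,212),(318,603),(668,542),(660,100)]:
    u,v=int(150+q[0]/4.4),int(150+q[1]/4.4); print('rack',u,v,w('top',D,u,v).round(4))
# paddle pixel region by height
c=viewer.calibration('top')
vv,uu=np.mgrid[160:220,165:215]; 
P=np.array([w('top',D,u,v) for u,v in zip(uu.ravel(),vv.ravel())])
m=(P[:,2]>0.10)&(P[:,2]<.14)&(P[:,0]>0.58)&(P[:,1]>0.2)
Q=P[m];print(len(Q),Q.mean(0),Q.min(0),Q.max(0))
```

```text
top 186 193 [0.5202 0.2155 0.1202]
top 185 189 [0.5291 0.2177 0.1219]
top 187 197 [0.5114 0.2134 0.1183]
top 190 193 [0.5207 0.2072 0.1169]
top 182 193 [0.5202 0.2247 0.1192]
top 178 189 [0.5285 0.2328 0.1243]
sc 351 166 [0.5264 0.2153 0.1216]
sc 353 163 [0.5233 0.2264 0.1213]
sc 347 168 [0.5262 0.2012 0.1249]
rack 208 213 [0.4785 0.172  0.0742]
rack 288 198 [ 0.5168 -0.0162  0.074 ]
rack 222 287 [0.3027 0.1386 0.0447]
rack 301 273 [ 0.3385 -0.051   0.043 ]
rack 300 172 [ 0.5716 -0.0409  0.1227]Traceback (most recent call last):
  File "<stdin>", line 11, in <module>
  File "h.py", line 6, in w
    c=viewer.calibration(n); z=d[v,u]
ValueError: time passes only in moves, steps and waits
```

Top and scene views agree: the jar (brown, dark cap) is in the left lane, and the left paddle centre is at top pixel (186,193), about (0.520, 0.216, 0.121). That fits the rack corners at yaw ≈ 0.20. I'll shut the fingers, align with the rack and travel over the paddle.

>>> move_arm:
  deltas:
    - [0,0,0,0,0,-8,-1]
    - [0,0,0,0,0,-8,-1]
    - [0,0,0,0,0,-8,-1]
    - [0,0,0,0,0,-7.5,-1]
    - [0,0,0,0,0,0,-1]
    - [-0.015,-0.028,0,0,0,0,-1]
    - [-0.019,-0.036,0,0,0,0,-1]
    - [-0.019,-0.036,0,0,0,0,-1]
    - [-0.019,-0.036,0,0,0,0,-1]
    - [-0.019,-0.036,0,0,0,0,-1]

```text
clock: 1.35
position: [0.3374, 0.4362, 0.2312]
ee_rot: [-0.099, 0.995, 0.0, -0.0]
ft_force: [0.0, -0.2, 0.2]
grip_width: -0.002
```

>>> move_arm:
  deltas:
    - [-0.019,-0.036,0,0,0,0,-1]
    - [-0.019,-0.036,0,0,0,0,-1]
    - [-0.019,-0.036,0,0,0,0,-1]
    - [-0.019,-0.036,0,0,0,0,-1]
    - [-0.019,-0.036,0,0,0,0,-1]
    - [-0.019,-0.036,0,0,0,0,-1]
    - [-0.019,-0.036,0,0,0,0,-1]
    - [-0.002,-0.003,0,0,0,0,-1]
    - [0,0,0.03,0,0,0,-1]
    - [0,0,0.03,0,0,0,-1]

```text
clock: 2.6
position: [0.5197, 0.2156, 0.1707]
ee_rot: [-0.1, 0.995, 0.0, 0.0]
ft_force: [0.1, 0.1, -0.4]
grip_width: -0.0
```

Run:
```python
from h import *
o=manip.get_obs();print(o['clock'],o['position'],o['ee_rot'],o['ft_force'],o['grip_width'])
snap('scene','s1');crop('s1',190,60,390,210,4)
```

```text
2.6 [0.51967773 0.21562041 0.17065367] [-9.99160101e-02  9.94995764e-01  4.29724492e-04  1.87157833e-04] [ 0.13849044  0.11121435 -0.39686165] -0.0002878352746286558
```

View pics/s1_c190_60.png

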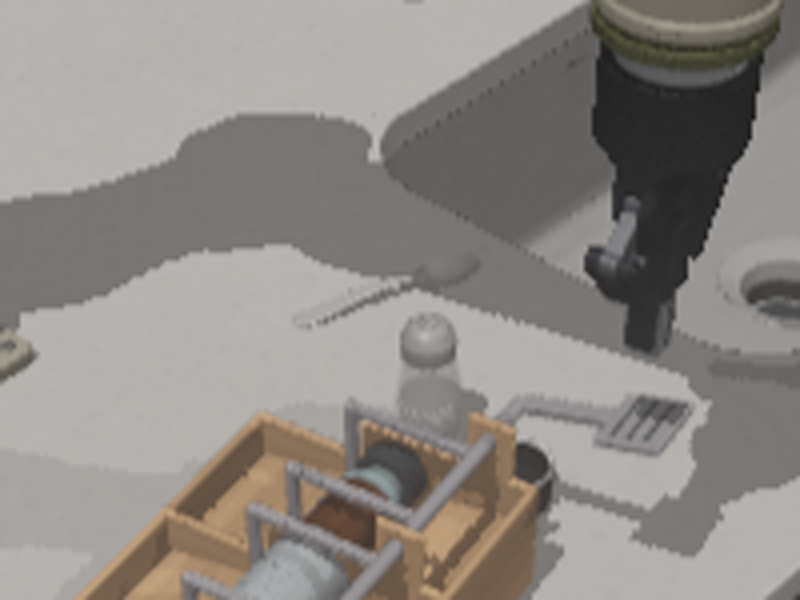

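The shut fingertips stand about 50 mm above the left paddle, crop (650,350) over (645,420). Descending.

>>> move_arm:
  deltas:
    - [0,0,0.02,0,0,0,-1]
    - [0,0,0.02,0,0,0,-1]
    - [0,0,0.008,0,0,0,-1]
    - [0,0,0.006,0,0,0,-1]
    - [0,0,0.006,0,0,0,-1]
    - [0,0,0,0,0,0,-1]

```text
clock: 3.4
position: [0.5204, 0.2149, 0.1117]
ee_rot: [-0.101, 0.995, 0.0, 0.0]
ft_force: [1.1, 1.5, 1.0]
grip_width: -0.001
```

>>> move_arm:
  deltas:
    - [0,0,0.006,0,0,0,-1]
    - [0,0,0,0,0,0,-1]

```text
clock: 3.65
position: [0.5201, 0.2146, 0.1051]
ee_rot: [-0.101, 0.995, 0.0, 0.0]
ft_force: [1.0, 1.4, 1.9]
grip_width: 0.001
```

Run:
```python
from h import *
o=manip.get_obs();print(o['clock'],o['position'],o['ft_force'])
snap('scene','s2');crop('s2',190,60,390,210,4)
```

```text
3.65 [0.52014391 0.21458562 0.10512704] [1.01392725 1.36885825 1.90291678]
```

View pics/s2_c190_60.png

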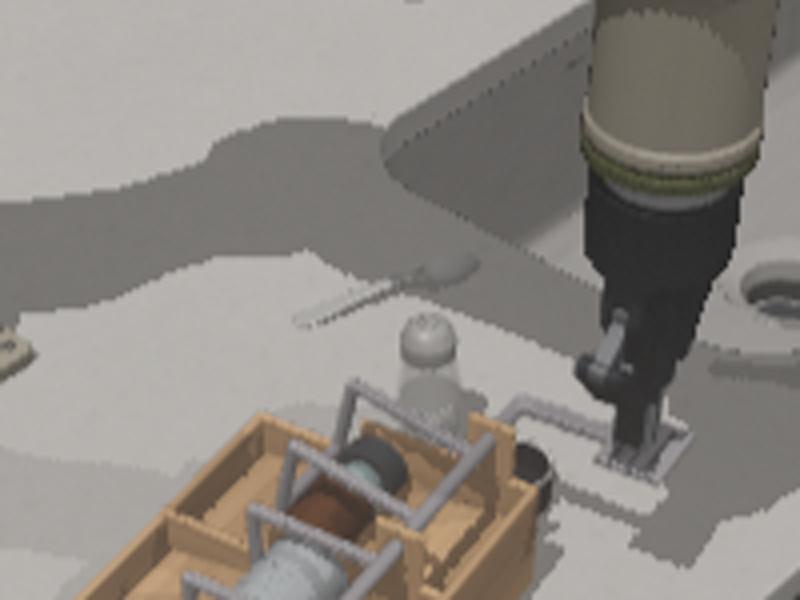

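The paddle is going down under the fingertips and the left gate has started to lift. Pressing on to near the stop.

>>> move_arm:
  deltas:
    - [0,0,0.008,0,0,0,-1]
    - [0,0,0.008,0,0,0,-1]
    - [0,0,0.003,0,0,0,-1]
    - [0,0,0,0,0,0,-1]
    - [0,0,0,0,0,0,-1]
    - [0,0,0,0,0,0,-1]

```text
clock: 4.45
position: [0.5196, 0.2145, 0.088]
ee_rot: [-0.101, 0.995, 0.0, -0.001]
ft_force: [-8.9, -3.4, 23.3]
grip_width: -0.001
```

Run:
```python
from h import *
o=manip.get_obs();print(o['clock'],o['position'],o['ft_force'])
snap('scene','s3');crop('s3',190,80,390,230,4)
```

```text
4.45 [0.51958499 0.21448087 0.08802138] [-8.87622895 -3.35711363 23.28212316]
```

View pics/s3_c190_80.png

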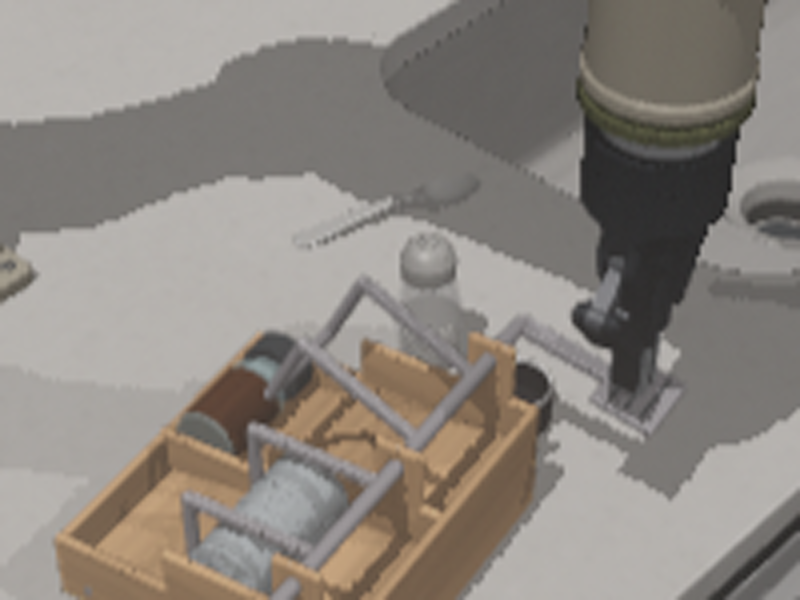

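The gate is fully up and the jar has rolled to the front stop, at crop (250,390). I'll let it settle, then rise slowly so the paddle follows.

>>> move_arm:
  deltas:
    - [0,0,-0.002,0,0,0,-1]
    - [0,0,0,0,0,0,-1]
    - [0,0,0,0,0,0,-1]
    - [0,0,-0.004,0,0,0,-1]
    - [0,0,-0.006,0,0,0,-1]
    - [0,0,-0.006,0,0,0,-1]
    - [0,0,-0.006,0,0,0,-1]
    - [0,0,-0.006,0,0,0,-1]
    - [0,0,-0.006,0,0,0,-1]
    - [0,0,-0.006,0,0,0,-1]

```text
clock: 5.75
position: [0.52, 0.2144, 0.1283]
ee_rot: [-0.101, 0.995, -0.0, -0.0]
ft_force: [0.5, 0.8, 0.3]
grip_width: -0.001
```

>>> move_arm:
  deltas:
    - [0,0,-0.01,0,0,0,-1]
    - [0,0,-0.03,0,0,0,-1]
    - [0,0,-0.03,0,0,0,-1]
    - [0,0.04,0,0,0,0,-1]
    - [0,0.05,0,0,0,0,-1]
    - [0,0.05,0,0,0,0,-1]
    - [0,0,0,0,0,0,-1]
    - [0,0,0,0,0,0,-1]

```text
clock: 6.75
position: [0.4924, 0.3512, 0.1985]
ee_rot: [-0.101, 0.995, -0.0, 0.0]
ft_force: [0.9, -1.2, 0.0]
grip_width: 0.003
```

Run:
```python
from h import *
o=manip.get_obs();print(o['clock'],o['position'],o['ft_force'])
im,S=snap('scene','s4');crop('s4',190,120,380,270,4)
im,D=snap('top','t4');crop('t4',150,150,330,300,4.4)
for u,v in [(186,193),(185,189),(187,197)]: print(w('top',D,u,v).round(4))
```

```text
6.75 [0.49235889 0.35115741 0.19846835] [ 0.88201683 -1.230618    0.00489408]
[0.52   0.2151 0.1221]
[0.5289 0.2173 0.1235]
[0.5114 0.2135 0.1178]
```

View pics/s4_c190_120.png

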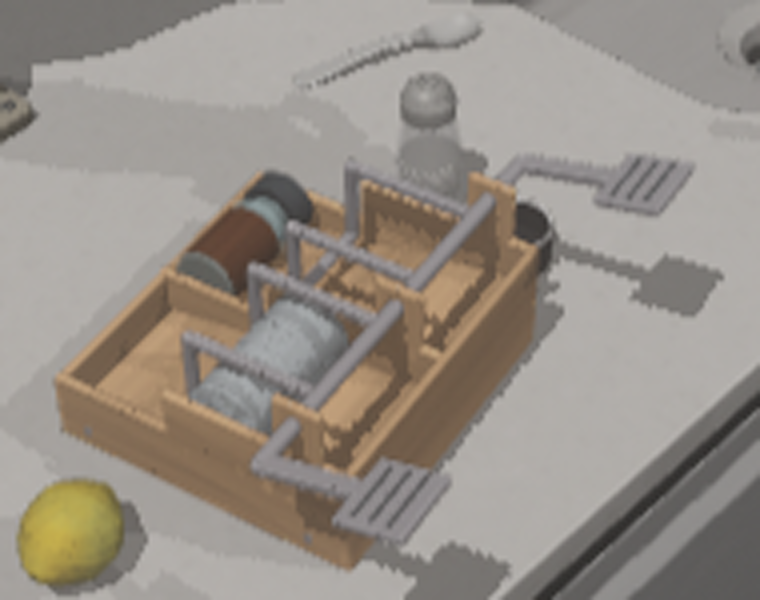

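View pics/t4_c150_150.png

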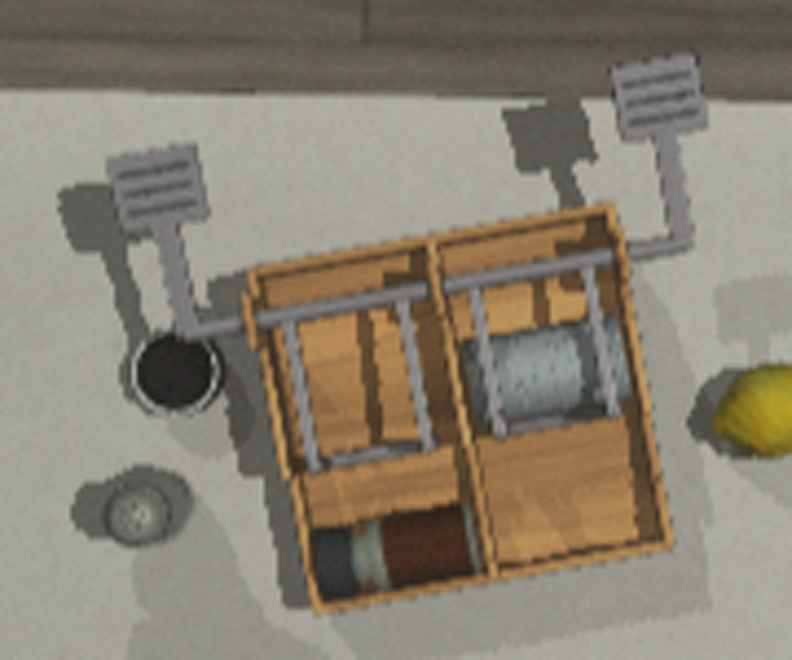

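The jar lies at the front stop (top crop (395,555)). The left paddle is back at its starting place and height (0.122 m), and the gate is shut. The tin, its lever and the bystanders are where they were.

```bash
python3 -c "
from workcell import manip
print(manip.hand_in())"
```

```text
the job is handed in; nothing more can be done
None
```

The job is done and handed in at about 6.9 s on the robot's clock. I pressed the left paddle (the jar's lane) to its hard stop with the shut fingertips. The jar rolled down to the front stop, and I then raised the fingers slowly so the paddle came back up with them.

- **Last pictures:** both cameras show the jar lying at the front stop. The left gate is shut, and its paddle is back at its first place and height (0.122 m, against 0.120 m before). The tin, its lever, the salt shaker, pot and lemon look unmoved, and the gripper is clear of everything.
- **Forces:** the highest wrist force I read was about 25 N, at the hard stop. The force readings drifted by 1–2 N. Early in the press they showed only 1–2 N upward, less than the 3 N stated for the spring, so I judged the press by the pictures and the heights.
- **Paddle position:** the measured paddle centre was about 6 mm off the position worked out from the rack's corners. I used the directly measured one.

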